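Set the red option switch with a marker

ROBOT

A 6-joint arm with a two-finger parallel gripper is mounted at the origin on a cart in front of the work surface, level with it; the furniture and walls round the work are solid. World frame = base frame: x ahead of the robot, y to its left, z up, the work surface at z = 0. Lengths are in mm, angles in rad, forces in N, time in s.
With the tool pointing down it reaches from about 275 to 750 mm from the base axis. Payload 10.2 kg.
Tool frame: the origin (TCP) lies between the finger pads; the fingertips stand 25 mm ahead of it and the grasp point (between the pads) lies 6 mm ahead of it; z points along the fingers, y is the line along which they close (so a half turn about z gives the same grasp; the last joint's range is limited). The gripper opens to 85 mm and grips with 20 to 120 N. Pads are 22 mm wide; open, the fingers measure 114 mm over their backs; the gripper's body (76 mm by 85 mm) begins 54 mm behind the grasp point. The pads swing forward as they close: fully open they stand 13 mm farther back than shut.
Start: joints at [1.064, 0.313, 1.498, -0, 1.331, -0.223], TCP at [147.016, 504.002, 256.294] pointing down, gripper open.
Joint ranges: [-2.94, 2.94], [-0.97, 2.17], [0.19, 2.56], [-1.23, 4.37], [0.02, 3.11], [-2.88, 2.88]. Speed limits (rad/s): [2.39, 2.39, 3.01, 3.14, 3.14, 3.14].

INTERFACE

Orientations are given as [roll, pitch, yaw] about the fixed x, y, z axes, in that order (R = Rz(yaw) Ry(pitch) Rx(roll)).
In Python, from station import manip gives the robot as it stands.
- The arm moves only by the shell command python3 -m jog 'ROWS'. ROWS is JSON, a list of rows, each a list of 7 numbers: the opening, from 0 (shut) to 1 (fully open), then the shift along the tool's x, y, z as a fraction of full scale, then the turn, a rotation vector about the tool's x, y, z as a fraction of full scale. In form: [[jaw, dx, dy, dz, rx, ry, rz], ...]. A call has exactly 5 rows; each row is the pose to reach, as a shift and turn from the pose commanded when the call began, along the tool's axes at that moment; what a row does not reach only later rows make up. Full scale, the value 1, is 200 mm for a shift and pi/4 rad for a turn. A row lasts 1/8 s, in which the tool goes at most 62.5 mm and 10.7 degrees, less where a joint would pass 70% of its speed; a pose out of reach is approached as far as the arm can. A call with a number of a shift or a turn outside -1 to 1 is refused whole. A call with a gripper value outside its range is refused whole. The fingers move at their own pace and stop on an object; the grip force is fixed at half the most. Time passes only in rows, so rows that repeat a pose let the fingers close, or fill a call up. It gives the time, the measured TCP pose, the force, the opening and the grip force at its end, in the units of the state.
- manip.sense(): the state, without advancing time (a new reading comes with each control period).
- manip.snapshot(name): name is "scene" or "top" or "wrist"; returns (picture, depth): 480x640x3 uint8, blue, green, red; 480x640 float32, mm along the optical axis (not along the pixel's ray), 0 where there is no reading.
- manip.camera_info(name): a dict with "fx", "fy", "cx", "cy" (pixels), "dist_coeffs" ([k1, k2, p1, p2, k3] as OpenCV has them; the pictures are not rectified), "extrinsics" (4x4, takes a point from world to camera coordinates). Camera axes: x right, y down, z forward; pixel columns grow to the right and rows downward; lengths in mm; the calibration is good to about 2 mm. A picture is of the moment at which its call begins: read the wrist's pose just before it. camera_info takes no time and is no camera call; for the wrist camera it gives the pose at the moment of the call.
- manip.finish_job(): hands the job in; it is judged then, once.
The state is a dict: "t": time; "joint_positions": joint angles; "joint_velocities": joint speeds; "tau": joint torques, N m; "tcp_pos": TCP position; "tcp_rot": TCP orientation; "wrist_force": force on the tool from outside, world axes, zero at the start; "wrist_torque": the same for the moment, N m; "grip_width": opening from 0.0 (shut) to 1.0 (fully open); "gripper_force": force on a finger pad.
Only numpy, scipy, OpenCV 4.12 (cv2) and the standard library are available. Lean on these libraries where they do the work, as an engineer would, in place of code of your own. Each camera call takes 0.05 s, during which the arm holds its last target. There are 200 camera calls.

TASK

One switch of the grey controller's recessed option bank has to be switched on, but the recess is too narrow for the gripper: pick up the black-capped marker from the log book and, holding it with its end slanting down over the guard rim, use it to push the red rocker's white-dotted end fully down. Then lay the marker flat on the log book again and let go. Leave the other rockers as they are, keep the gripper itself off the controller, and do not disturb the other things on the bench.

Things in the scene. Friction and masses are not known exactly. Their poses are not given: they have to be found in the camera images.
- marker: Felt marker with a white barrel and black cap, a straight stick 138 mm long, 12 mm wide and 13 mm thick (blunt ends), about 25 g, lying flat on the log book. Origin at the centre of its underside, centre of mass 7 mm above it; y runs along its length, z up. Either end serves as the stylus tip.
- log_book: Closed dark green log book, 220 mm along its x by 159 mm along its y, 19 mm thick, lying flat and fast to the bench. Origin at the centre of its underside, z up.
- switch_box: Grey controller, fixed, 100 mm along its x, 176 mm along its y. Origin at the centre of its underside; at yaw 0 its -x side, with a row of small lamps, faces the robot. The four switches sit in a recess in its top, 76 mm (x) by 152 mm (y), floor 46 mm above the bench; the guard rim round it, 12 mm wide, rises to 76 mm: slant the marker 25 degrees or more.
- rocker_red (a joint): Angle of the red rocker, 0 to 0.5 rad. 0 is off: the far end (+x of the box) is down and the near end, with a white dot, stands up. 0.5 is on: the near, dotted end is fully down. It stays where it is left; about 2.5 N down on the end moves it.
- pivot_red (a point): Centre of the pivot of the red rocker, 52 mm above the bench. The rocker is a slab 40 mm long (along the box's x, 20 mm either side of the pivot) and 24 mm wide, its top face 5 mm above the pivot; it tips 0.25 rad either way from level about an axis along the box's y. The axes are those of the box. The white dot is 13 mm from the pivot toward -x of the box.
- switch_red: Black base plate of the red switch, in the recess, with its rocker. One of four alike (red, blue, green, yellow) in a row along the box's y, 34 mm apart, in any order. Origin on the bench plane straight below the pivot; axes as the box.
- rocker_blue (a joint): Angle of the blue rocker, 0 off to 0.5 on like the red one; starts on (0.4 to 0.5) and is to be left alone.
- switch_blue: Black base plate of the blue switch, with its rocker, like that of the red one.
- rocker_green (a joint): Angle of the green rocker, 0 off to 0.5 on like the red one; starts off (0 to 0.08) and is to be left alone.
- switch_green: Black base plate of the green switch, with its rocker, like that of the red one.
- rocker_yellow (a joint): Angle of the yellow rocker, 0 off to 0.5 on like the red one; starts off (0 to 0.08) and is to be left alone.
- switch_yellow: Black base plate of the yellow switch, with its rocker, like that of the red one.
- petri_stack: Stack of clear petri dishes, 62 mm across, 49 mm tall, standing loose on the bench, to be left alone. Origin at the centre of its underside, z up.
- flask: Conical glass flask with amber liquid, 74 mm across, 102 mm tall, standing loose on the bench, to be left alone. Origin at the centre of its underside, z up.
- beaker: Clear glass beaker, about 70 mm across, 87 mm tall, standing loose on the bench, to be left alone. Origin at the centre of its underside, z up.
- green_tape: Roll of green tape lying flat, 55 mm across, 12 mm high, standing loose on the bench, to be left alone. Origin at the centre of its underside, z up.
- mug_side: Blue and white mug, 78 mm across, 92 mm tall, standing loose on the bench, to be left alone. Origin at the centre of its underside, z up.
Things that resemble listed ones, but are neither listed nor needed, are in the scene too. Of the things that look like the marker, the larger one is meant.

How it is judged:
By the outcome, as a careful person would: the job done as asked, in the order asked, and still so for the second after the job is handed in, with the robot touching nothing.
It also fails if it takes over 48 s, if anything falls off the work surface, if the arm or the gripper's body presses on something with over 40 N, if the wrist force passes 120 N, or if a joint passes its speed limit or range.

## Working session

There is one attempt and no reset: what is moved stays moved. The work goes in short steps, Python scripts to look and compute and a shell command to move; the robot and the scene stay as the last step left them, time stands still between calls to the robot, and variables do not carry over. Pictures are saved under pics/ and viewed, at most 10 in all, crops included, and the job is handed in when it is done.

```bash
mkdir -p pics; ls; python3 - <<'E'
from station import manip
import cv2,numpy as np
for n in ("scene","top"):
    im,d=manip.snapshot(n); cv2.imwrite(f"pics/{n}0.png",im); np.save(f"pics/{n}0.npy",d)
    c=manip.camera_info(n); print(n,c["fx"],c["fy"],c["cx"],c["cy"],c["dist_coeffs"]); print(np.round(c["extrinsics"],3).tolist())
print(manip.sense())
E
```

```text
pics
scene 503.82023673894224 503.82023673894224 317.9345663102893 229.9321500588885 [-0.13535093  0.          0.          0.          0.        ]
[[0.866, -0.5, -0.023, -462.885], [-0.286, -0.457, -0.842, 241.657], [0.411, 0.736, -0.539, 1112.634], [0.0, 0.0, 0.0, 1.0]]
top 614.6879673575969 614.6879673575969 316.47166734042224 234.31615440236254 [-0.04555569  0.          0.          0.          0.        ]
[[0.019, -1.0, -0.019, 40.837], [-0.988, -0.016, -0.151, 578.629], [0.151, 0.021, -0.988, 1442.299], [0.0, 0.0, 0.0, 1.0]]
{'t': 0.1, 'joint_positions': array([ 1.06361437e+00,  3.13395841e-01,  1.49834477e+00,  3.54059002e-05,
        1.33097252e+00, -2.23390482e-01]), 'joint_velocities': array([ 9.73435120e-05, -4.82194578e-04, -1.80332524e-03,  1.23632399e-03,
       -7.62833385e-04,  1.28807163e-04]), 'tau': array([ 2.20851121e-03, -4.12903440e+01, -2.60144019e+01, -2.02455308e-04,
        3.03422472e-03, -2.81279290e-05]), 'tcp_pos': array([146.9042688 , 503.83241362, 255.79751254]), 'tcp_rot': array([-3.14050763e+00, -2.81756250e-04,  2.85779260e+00]), 'wrist_force': array([-0.31537457, -0.58528197,  0.28373617]), 'wrist_torque': array([-0.03598682, -0.01652089, -0.00602243]), 'gripper_force': 0.0, 'grip_width': 1.0007377445829966}
```

View pics/top0.png

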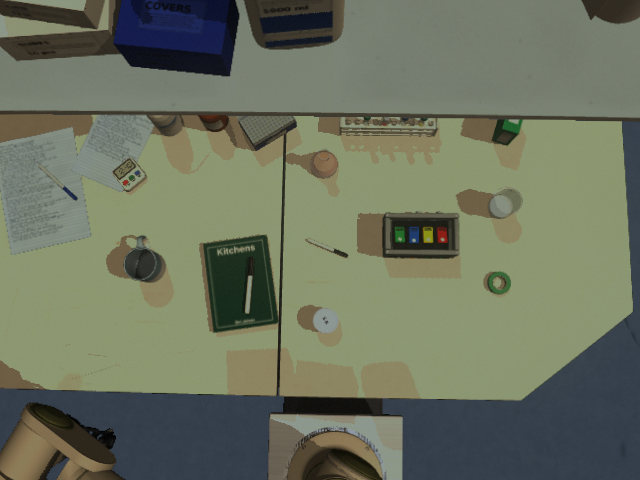

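View pics/scene0.png

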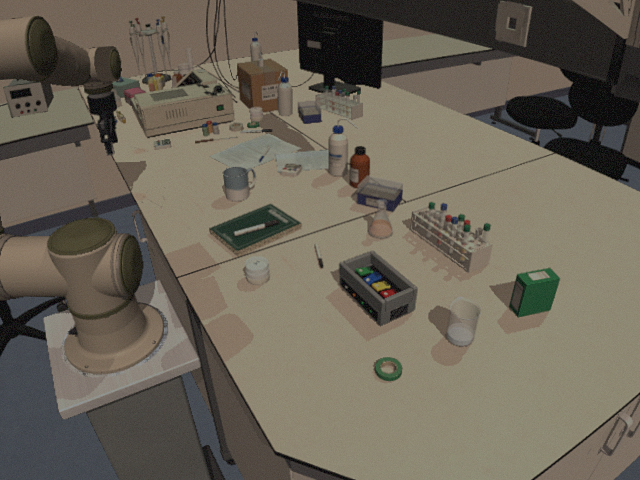

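The marker-like things in the top view are the black-capped pen on the log book (249,285), a shorter one on the bench (327,247), and a blue pen on paper (58,183). The one on the book fits: it is the larger one, with a black cap, lying on the book. The red rocker is at (442,235), rightmost in the row. I'll measure these and confirm with a crop.

```bash
cat > h.py <<'E'
from station import manip
import cv2,numpy as np
from scipy.spatial.transform import Rotation as Ro
def ray(c,px):
    K=np.array([[c["fx"],0,c["cx"]],[0,c["fy"],c["cy"]],[0,0,1.]])
    u=cv2.undistortPoints(np.array(px,float).reshape(-1,1,2),K,np.array(c["dist_coeffs"])).reshape(-1,2)
    E=np.array(c["extrinsics"]); R,t=E[:3,:3],E[:3,3]
    return -R.T@t, np.c_[u,np.ones(len(u))]@R
def onz(c,px,z):
    o,d=ray(c,px); z=np.asarray(z,float)
    return o+d*((z-o[2])/d[:,2])[:,None]
def big(m):
    n,l,s,_=cv2.connectedComponentsWithStats(m.astype(np.uint8)); return l==1+np.argmax(s[1:,4])
E
python3 - <<'E'
from h import *
c=manip.camera_info("top"); im=cv2.imread("pics/top0.png"); hsv=cv2.cvtColor(im,cv2.COLOR_BGR2HSV)
crop=im[190:340,190:470]; cv2.imwrite("pics/crop0.png",cv2.resize(crop,(800,428),interpolation=cv2.INTER_CUBIC))
H,S,V=[a.astype(int) for a in cv2.split(hsv)]
roi=np.zeros(H.shape,bool); roi[245:320,225:265]=1
w=big(roi&(S<90)&(V>110)); p=np.argwhere(w)[:,::-1]; r=cv2.minAreaRect(p.astype(np.float32)); print("white",r, onz(c,[r[0]],32))
k=big(roi&(V<45)); p=np.argwhere(k)[:,::-1]; r=cv2.minAreaRect(p.astype(np.float32)); print("black",r, onz(c,[r[0]],32))
roi=np.zeros(H.shape,bool); roi[222:250,390:455]=1
for n,(a,b) in dict(red=(170,190),yellow=(22,35),green=(50,80),blue=(100,125)).items():
    h=np.where(H<8,H+180,H) if n=="red" else H
    m=big(roi&(h>=a)&(h<=b)&(S>120)&(V>70)); q=np.argwhere(m).mean(0)[::-1]; print(n,q,onz(c,[q],57).round(1),m.sum())
print("box rim corners",onz(c,[[385,213],[459,213],[458,258],[383,256]],76).round(0).tolist())
print("book",onz(c,[[205,245],[267,236],[277,322],[213,331]],19).round(0).tolist())
E
```

```text
white ((248.172607421875, 294.0150146484375), (4.244851112365723, 36.384437561035156), 4.969740867614746) [[431.58304826 212.97734072  32.        ]]
black ((244.5, 287.0), (64.0, 39.0), 90.0) [[448.31160759 222.45851759  32.        ]]
red [441.77304965 234.32624113] [[ 580.6 -249.4   57. ]] 141
yellow [427.46938776 234.30612245] [[ 580.1 -215.2   57. ]] 147
green [399.25663717 234.28318584] [[ 579.1 -147.7   57. ]] 113
blue [413.50381679 234.54198473] [[ 579.  -181.8   57. ]] 131
box rim corners [[627.0, -112.0, 76.0], [630.0, -287.0, 76.0], [522.0, -283.0, 76.0], [524.0, -107.0, 76.0]]
book [[551.0, 326.0, 19.0], [576.0, 173.0, 19.0], [366.0, 143.0, 19.0], [342.0, 297.0, 19.0]]
```

View pics/crop0.png

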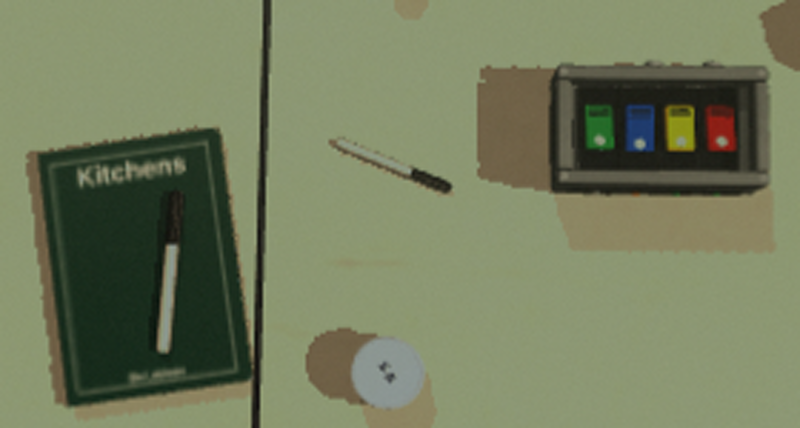

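The crop confirms it. The larger marker lies on the book from (251,257) at the cap to (247,313) at the white end. The red rocker is rightmost, with its dot at about crop (721,141), toward the robot.

Plan:
- Grip the marker cap-side of centre, with its robot-side end as the tip.
- Come over the far rim at a slant of about 38° and press the dotted end.

First I'll work out the hover move.

```bash
cat >> h.py <<'E'
def go(pos,rpy):
    s=manip.sense(); R=Ro.from_euler("xyz",s["tcp_rot"]); 
    sh=R.inv().apply(np.array(pos)-s["tcp_pos"])/200; rv=(R.inv()*Ro.from_euler("xyz",rpy)).as_rotvec()/(np.pi/4)
    print("move",sh.round(3),rv.round(3)); return s
E
python3 - <<'E'
from h import *
c=manip.camera_info("top")
e=onz(c,[[251.3,257.2],[247.,313.2]],28); print(e, np.linalg.norm(e[0]-e[1])); d=e[1]-e[0]; yaw=np.arctan2(d[1],d[0]); print(yaw)
m=e.mean(0); g=m-20*d/np.linalg.norm(d); print(m,g)
go([g[0],g[1],220],[np.pi,0,yaw])
c=manip.camera_info("wrist"); s=manip.sense(); R=Ro.from_euler("xyz",s["tcp_rot"]).as_matrix()
E=c["extrinsics"]; print("cam in tool",R.T@(-E[:3,:3].T@E[:3,3]-s["tcp_pos"]),"\n",(E[:3,:3]@R).round(2))
E
```

```text
[[521.41930772 208.96276322  28.        ]
 [385.69028616 214.75167257  28.        ]] 135.8524153841618
3.0989679961914516
[453.55479694 211.85721789  28.        ] [473.53663108 211.00498286  28.        ]
move [-1.978 -0.948  0.179] [-0.001 -0.001 -0.307]
cam in tool [  81.28531074   -0.61417909 -117.27667058] 
 [[-0.    1.   -0.  ]
 [-0.95 -0.   -0.32]
 [-0.32  0.    0.95]]
```

```bash
python3 -m jog '[[1,-0.25,-0.12,0,0,0,0],[1,-0.5,-0.24,0,0,0,0],[1,-0.75,-0.36,0,0,0,0],[1,-1,-0.48,0,0,0,0],[1,-1,-0.48,0,0,0,0]]'; python3 -m jog '[[1,-0.25,-0.12,0.05,0,0,-0.1],[1,-0.5,-0.24,0.1,0,0,-0.2],[1,-0.75,-0.36,0.15,0,0,-0.307],[1,-0.98,-0.468,0.18,0,0,-0.307],[1,-0.98,-0.468,0.18,0,0,-0.307]]'
python3 - <<'E'
from h import *
c=manip.camera_info("wrist"); s=manip.sense(); im,d=manip.snapshot("wrist"); cv2.imwrite("pics/w1.png",im)
print(s["tcp_pos"],s["tcp_rot"],s["joint_positions"].round(2))
np.savez("pics/w1.npz",d=d,E=c["extrinsics"])
E
```

```text
t: 0.72
tcp_pos: [314.2, 353.8, 256.0]
tcp_rot: [-3.141, -0.0, 2.853]
wrist_force: [-0.1, -0.0, -1.4]
grip_width: 1.001
gripper_force: 0.0
t: 1.35
tcp_pos: [475.3, 209.8, 219.3]
tcp_rot: [-3.141, -0.001, 3.096]
wrist_force: [0.2, 0.8, 0.7]
grip_width: 1.004
gripper_force: 0.0
[475.29887981 209.76340902 219.2647471 ] [-3.14113406e+00 -1.45445154e-03  3.09592582e+00] [ 0.19  0.33  1.57 -0.    1.24 -1.34]
```

View pics/w1.png

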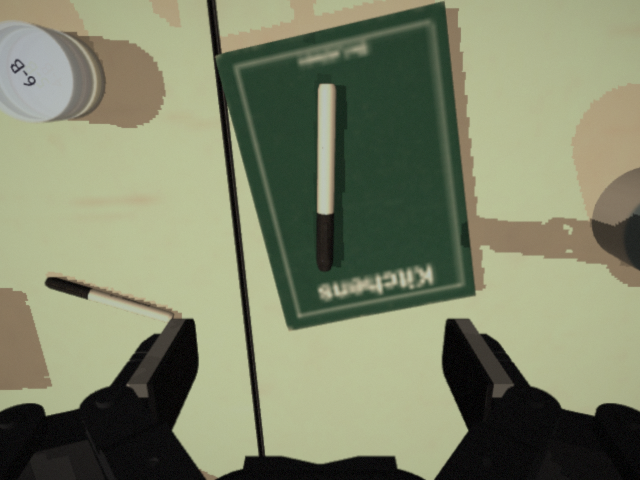

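The wrist view shows the marker from its white end (327,84) to its cap end (325,270), parallel to the fingers' approach plane. I'll refine its position here.

```bash
python3 - <<'E'
from h import *
c=manip.camera_info("wrist"); 
im=cv2.imread("pics/w1.png"); H,S,V=[a.astype(int) for a in cv2.split(cv2.cvtColor(im,cv2.COLOR_BGR2HSV))]
roi=np.zeros(H.shape,bool); roi[75:275,305:345]=1
w=big(roi&(S<90)&(V>120)); k=big(roi&(V<70)&(S<110)&(np.arange(480)[:,None]>210))
m=w|k; p=np.argwhere(m)[:,::-1]; print(np.argwhere(w).min(0),np.argwhere(w).max(0),np.argwhere(k).min(0),np.argwhere(k).max(0))
rw=np.argwhere(w)[:,::-1]; 
top=rw[:,1].min(); cols=lambda a,b:rw[(rw[:,1]>=a)&(rw[:,1]<b),0].mean()
a,b=cols(90,110),cols(190,210); sl=(b-a)/100; print(a,b)
e=onz(c,[[a-sl*16,84],[b+sl*70,270]],29); print(e,np.linalg.norm(e[0]-e[1]))
d=e[0]-e[1]; d/=np.linalg.norm(d); yaw=np.arctan2(d[1],d[0]); m=e.mean(0); g=m-20*d; print("yaw",yaw,"mid",m,"g",g)
go([g[0],g[1],70],[np.pi,0,yaw]); go([g[0],g[1],47],[np.pi,0,yaw])
E
```

```text
[ 84 317] [214 334] [211 305] [274 344]
326.0 324.5
[[385.87253695 218.83591349  29.        ]
 [522.12831317 211.22568247  29.        ]] 136.46813609791064
yaw 3.085798083785488 mid [454.00042506 215.03079798  29.        ] g [473.9693028  213.91548546  29.        ]
move [0.001 0.015 0.748] [-0.    -0.002  0.015]
move [0.    0.015 0.863] [-0.    -0.002  0.015]
```

```bash
python3 -m jog '[[0.6,0,0.015,0.2,0,0,0.015],[0.6,0,0.015,0.4,0,0,0.015],[0.6,0,0.015,0.6,0,0,0.015],[0.6,0,0.015,0.75,0,0,0.015],[0.6,0,0.015,0.75,0,0,0.015]]'; python3 -m jog '[[0.6,0,0,0.04,0,0,0],[0.6,0,0,0.08,0,0,0],[0.6,0,0,0.11,0,0,0],[0.6,0,0,0.11,0,0,0],[0.5,0,0,0.11,0,0,0]]'; python3 -m jog '[[0,0,0,0,0,0,0],[0,0,0,0,0,0,0],[0,0,0,0,0,0,0],[0,0,0,0,0,0,0],[0,0,0,0,0,0,0]]'
```

```text
t: 2.02
tcp_pos: [472.4, 215.1, 69.0]
tcp_rot: [-3.141, -0.004, 3.089]
wrist_force: [0.5, -0.2, -0.0]
grip_width: 0.598
gripper_force: 0.0
t: 2.65
tcp_pos: [474.4, 214.1, 48.5]
tcp_rot: [3.142, 0.0, 3.087]
wrist_force: [1.3, -0.4, 0.0]
grip_width: 0.5
gripper_force: 0.0
t: 3.28
tcp_pos: [474.4, 214.1, 48.7]
tcp_rot: [3.141, 0.001, 3.087]
wrist_force: [-1.4, 0.9, 5.0]
grip_width: 0.123
gripper_force: 59.8
```

```bash
python3 -m jog '[[0,0,0,-0.1,0,0,0],[0,0,0,-0.3,0,0,0],[0,0,0,-0.5,0,0,0],[0,0,0,-0.75,0,0,0],[0,0,0,-0.75,0,0,0]]'; python3 - <<'E'
from h import *
s=manip.sense(); c=manip.camera_info("wrist"); im,d=manip.snapshot("wrist"); cv2.imwrite("pics/w2.png",im); np.savez("pics/w2.npz",d=d)
print(s["gripper_force"],s["grip_width"],s["tcp_pos"])
E
```

```text
t: 3.9
tcp_pos: [475.5, 214.4, 201.5]
tcp_rot: [3.14, 0.007, 3.087]
wrist_force: [-0.3, 0.3, -2.0]
grip_width: 0.124
gripper_force: 59.1
59.13874626159668 0.12447263320334113 [475.49855339 214.42621403 201.47831959]
```

View pics/w2.png

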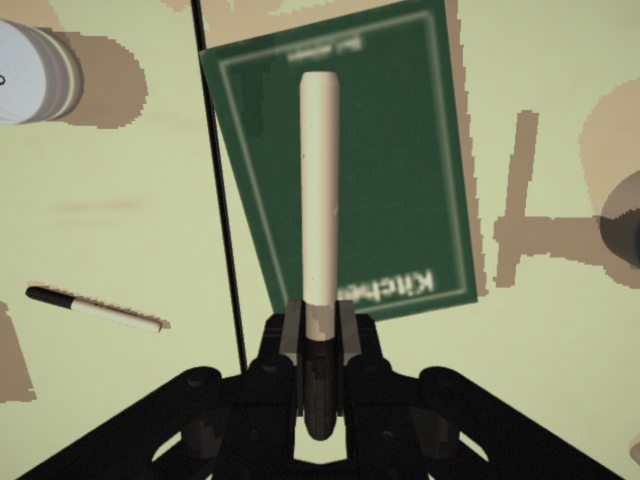

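The marker is held centred, with its tip at (319,73). Next I'll measure the tip in the tool frame and the way to the box.

```bash
python3 - <<'E'
from h import *
s=manip.sense(); c=manip.camera_info("wrist"); d=np.load("pics/w2.npz")["d"]
R=Ro.from_euler("xyz",s["tcp_rot"])
for px in ([319,74],[319,90],[319,150],[319,200],[319,250],[319,290]):
    o,r=ray(c,[px]); z=np.median(d[px[1]-1:px[1]+2,316:323]); P=o+r[0]*z; print(px,z,R.inv().apply(P-s["tcp_pos"]).round(1))
go([590,-170,260],[np.pi,0,np.pi+.015])
c=manip.camera_info("top"); print(onz(c,[[442.4,239.4]],60))
E
```

```text
[319, 74] 126.90488 [87.2 -0.7 18.4]
[319, 90] 127.168045 [82.7 -0.7 17.2]
[319, 150] 132.82207 [65.1 -0.7 17.3]
[319, 200] 137.91116 [49.2 -0.7 17.3]
[319, 250] 143.54381 [31.9 -0.7 17.5]
[319, 290] 148.0128 [17.2 -0.8 17.4]
move [-0.682 -1.886 -0.304] [ 0.001  0.003 -0.088]
[[ 567.92135    -250.20610854   60.        ]]
```

```bash
python3 -m jog '[[0,-0.05,-0.15,-0.15,0,0,0],[0,-0.15,-0.4,-0.3,0,0,0],[0,-0.25,-0.65,-0.3,0,0,0],[0,-0.34,-0.94,-0.3,0,0,0],[0,-0.34,-0.94,-0.3,0,0,0]]'; python3 -m jog '[[0,-0.08,-0.23,0,0,0,-0.05],[0,-0.16,-0.46,0,0,0,-0.09],[0,-0.24,-0.7,0,0,0,-0.09],[0,-0.34,-0.94,0,0,0,-0.09],[0,-0.34,-0.94,0,0,0,-0.09]]'; python3 -m jog '[[0,0,0,0,0,0,0],[0,0,0,0,0,0,0],[0,0,0,0,0,0,0],[0,0,0,0,0,0,0],[0,0,0,0,0,0,0]]';  python3 - <<'E'
from h import *
s=manip.sense(); c=manip.camera_info("wrist"); im,d=manip.snapshot("wrist"); cv2.imwrite("pics/w3.png",im); np.savez("pics/w3.npz",d=d)
print(s["gripper_force"],s["grip_width"],s["tcp_pos"],s["joint_positions"].round(2))
E
```

```text
t: 4.58
tcp_pos: [532.1, 19.3, 256.1]
tcp_rot: [-3.141, -0.003, 3.082]
wrist_force: [-0.3, 1.3, -0.5]
grip_width: 0.119
gripper_force: 59.1
t: 5.2
tcp_pos: [589.6, -170.8, 255.7]
tcp_rot: [3.14, -0.003, -3.128]
wrist_force: [0.8, 0.6, -0.6]
grip_width: 0.125
gripper_force: 59.2
t: 5.82
tcp_pos: [589.5, -168.6, 258.4]
tcp_rot: [-3.142, 0.0, -3.125]
wrist_force: [-0.3, -0.2, -1.0]
grip_width: 0.124
gripper_force: 59.2
59.153112173080444 0.12414979401120316 [ 589.53202443 -168.57023373  258.37845576] [-0.47  0.51  1.2   0.    1.43 -2.06]
```

View pics/w3.png

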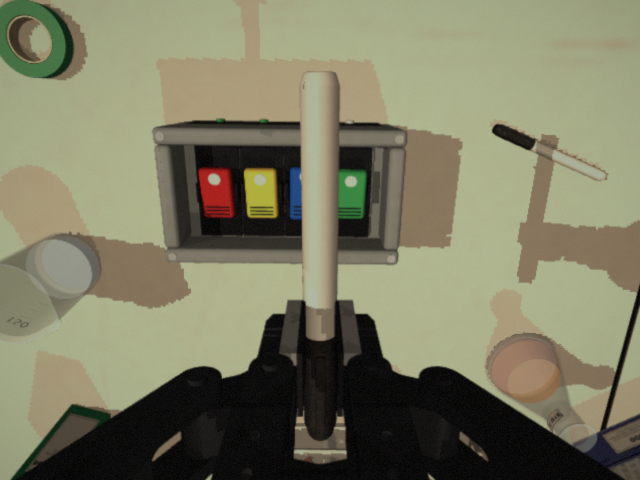

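The wrist view shows the red rocker at (217,193) with its dot at (214,180), near side up, plus the yellow dot (260,180) and green dot (350,181). Next I'll get positions from these and the approach.

```bash
cat >> h.py <<'E'
def tcp_for(corner,a,yaw,tip=(88,0,30)):
    R=Ro.from_euler("z",yaw)*Ro.from_euler("x",np.pi)*Ro.from_euler("y",-a)
    return np.array(corner)-R.apply(tip), R
def go2(corner,a,yaw,**k):
    p,R=tcp_for(corner,a,yaw,**k); print("tcp",p.round(1)); go(p,R.as_euler("xyz"))
E
python3 - <<'E'
from h import *
c=manip.camera_info("wrist"); im=cv2.imread("pics/w3.png"); H,S,V=[a.astype(int) for a in cv2.split(cv2.cvtColor(im,cv2.COLOR_BGR2HSV))]
D={}
for n,(x,y) in dict(red=(214,180),yellow=(260,180),green=(350,181)).items():
    m=np.zeros(H.shape,bool); m[y-9:y+10,x-9:x+10]=1; m=big(m&(S<110)&(V>150)); q=np.argwhere(m).mean(0)[::-1]; D[n]=onz(c,[q],60)[0]; print(n,q,m.sum(),D[n].round(1))
v=D["green"]-D["red"]; by=np.arctan2(-v[0],v[1]); print("box yaw",by,np.linalg.norm(v))
h=np.where(H<10,H+180,H); m=np.zeros(H.shape,bool); m[160:225,190:240]=1; m=big(m&(h>170)&(S>120)&(V>60)); p=np.argwhere(m); print(p.min(0),p.max(0))
print("rocker near/far",onz(c,[[217,p[:,0].min()],[217,p[:,0].max()]],[62,52]).round(1).tolist())
print("rim outer near/far, inner",onz(c,[[220,130],[220,262],[220,146],[220,237]],76).round(1).tolist())
E
```

```text
red [213.66363636 178.93636364] 110 [ 568.8 -248.4   60. ]
yellow [259.49122807 179.40350877] 114 [ 568.6 -214.4   60. ]
green [350.51754386 181.21929825] 114 [ 568.9 -146.5   60. ]
box yaw -0.0007560197742463221 101.99604706279293
[168 198] [217 234]
rocker near/far [[560.3, -245.0, 62.0], [600.5, -249.7, 52.0]]
rim outer near/far, inner [[532.0, -238.0, 76.0], [628.9, -243.7, 76.0], [542.7, -238.7, 76.0], [609.0, -242.6, 76.0]]
```

```bash
python3 - <<'E'
from h import *
go2([566,-249,110],0.66,np.pi)
E
```

```text
tcp [ 617.1 -249.   187.7]
move [-0.131 -0.404  0.353] [ 0.007 -0.84   0.02 ]
```

```bash
python3 -m jog '[[0,-0.06,-0.15,0,0,-0.2,0.02],[0,-0.13,-0.3,0,0,-0.4,0.02],[0,-0.13,-0.404,0,0,-0.6,0.02],[0,-0.13,-0.404,0.1,0,-0.8,0.02],[0,-0.13,-0.404,0.2,0,-0.84,0.02]]'; python3 -m jog '[[0,0,0,0,0,0,0],[0,0,0,0,0,0,0],[0,0,0,0,0,0,0],[0,0,0,0,0,0,0],[0,0,0,0,0,0,0]]'; python3 - <<'E'
from h import *
go2([566,-249,85],0.66,np.pi)
im,d=manip.snapshot("wrist"); im2,_=manip.snapshot("scene"); 
cv2.imwrite("pics/w4.png",np.hstack([cv2.resize(im,(400,300)),cv2.resize(im2[210:360,300:500],(400,300))]))
E
```

```text
t: 6.5
tcp_pos: [615.6, -249.6, 217.3]
tcp_rot: [3.135, 0.661, 3.137]
wrist_force: [0.7, 0.5, 1.0]
grip_width: 0.121
gripper_force: 59.2
t: 7.12
tcp_pos: [617.0, -249.1, 218.6]
tcp_rot: [3.136, 0.66, 3.14]
wrist_force: [-0.5, 0.3, -0.0]
grip_width: 0.122
gripper_force: 59.2
tcp [ 617.1 -249.   162.7]
move [ 0.171 -0.001  0.221] [ 0.006 -0.    -0.002]
```

View pics/w4.png

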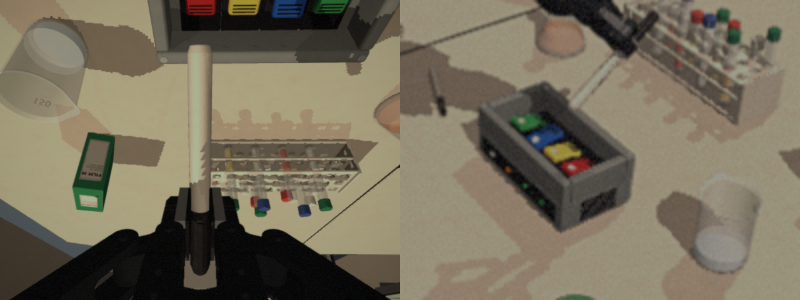

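The left half shows the marker slanting toward the box with the red rocker at the upper left (200,8). The right half shows the tip above the far rim, clear of everything. I'll lower it to z=85 and check.

```bash
python3 -m jog '[[0,0.05,0,0.065,0,0,0],[0,0.1,0,0.13,0,0,0],[0,0.14,0,0.18,0,0,0],[0,0.171,0,0.221,0,0,0],[0,0.171,0,0.221,0,0,0]]'; python3 -m jog '[[0,0,0,0,0,0,0],[0,0,0,0,0,0,0],[0,0,0,0,0,0,0],[0,0,0,0,0,0,0],[0,0,0,0,0,0,0]]'; python3 - <<'E'
from h import *
s=manip.sense(); c=manip.camera_info("wrist"); im,d=manip.snapshot("wrist")
cv2.imwrite("pics/w5.png",cv2.resize(im[0:240,160:480],(800,600)))
o,r=ray(c,[[319,74]]); print("tip surf",o+r[0]*np.median(d[73:76,316:323]))
for z in(58,53,51.5): go2([566,-249,z],0.66,np.pi)
E
```

```text
t: 7.85
tcp_pos: [616.7, -248.7, 161.5]
tcp_rot: [3.134, 0.659, 3.139]
wrist_force: [0.5, -0.2, 0.3]
grip_width: 0.123
gripper_force: 59.2
t: 8.48
tcp_pos: [616.9, -248.8, 162.5]
tcp_rot: [3.135, 0.66, 3.139]
wrist_force: [-0.5, -0.5, -0.3]
grip_width: 0.123
gripper_force: 59.2
tip surf [ 559.06526325 -249.30980681   94.58422985]
tcp [ 617.1 -249.   135.7]
move [ 0.081 -0.002  0.106] [ 0.006 -0.    -0.002]
tcp [ 617.1 -249.   130.7]
move [ 0.097 -0.002  0.126] [ 0.006 -0.    -0.002]
tcp [ 617.1 -249.   129.2]
move [ 0.101 -0.002  0.132] [ 0.006 -0.    -0.002]
```

View pics/w5.png

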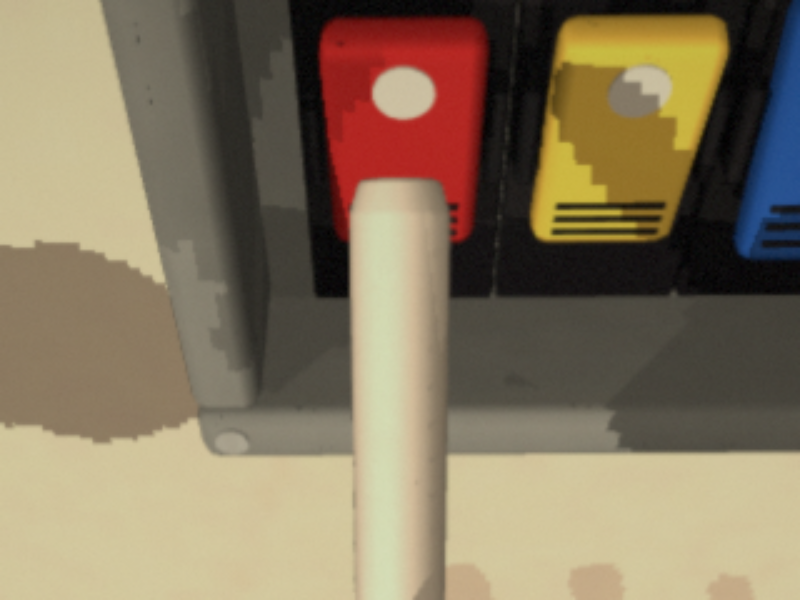

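The tip is in line with the red rocker's dot (403,93) in y and stands above the far part of the rocker. Pressing straight down will carry it onto the dotted end.

```bash
python3 -m jog '[[0,0.025,0,0.025,0,0,0],[0,0.05,0,0.055,0,0,0],[0,0.07,0,0.08,0,0,0],[0,0.085,0,0.1,0,0,0],[0,0.085,0,0.1,0,0,0]]'; python3 -m jog '[[0,0.005,0,0.006,0,0,0],[0,0.01,0,0.012,0,0,0],[0,0.015,0,0.018,0,0,0],[0,0.02,0,0.024,0,0,0],[0,0.02,0,0.024,0,0,0]]'; python3 -m jog '[[0,0,0,0,0,0,0],[0,0,0,0,0,0,0],[0,0,0,0,0,0,0],[0,0,0,0,0,0,0],[0,0,0,0,0,0,0]]'; python3 - <<'E'
from h import *
s=manip.sense(); c=manip.camera_info("wrist"); im,d=manip.snapshot("wrist"); im2,_=manip.snapshot("scene"); 
cv2.imwrite("pics/w6.png",np.hstack([cv2.resize(im[0:240,160:480],(400,300)),cv2.resize(im2[240:340,320:440],(400,300))]))
o,r=ray(c,[[319,74]]); print("tip surf",o+r[0]*np.median(d[73:76,316:323]),s["tcp_pos"],s["gripper_force"])
E
```

```text
t: 9.15
tcp_pos: [616.4, -248.5, 136.6]
tcp_rot: [3.135, 0.658, 3.139]
wrist_force: [-0.8, -0.7, 0.9]
grip_width: 0.119
gripper_force: 59.2
t: 9.78
tcp_pos: [617.5, -248.2, 131.9]
tcp_rot: [3.135, 0.655, 3.137]
wrist_force: [-2.4, -0.9, 2.4]
grip_width: 0.124
gripper_force: 59.5
t: 10.4
tcp_pos: [617.6, -248.1, 132.0]
tcp_rot: [3.135, 0.655, 3.137]
wrist_force: [-2.1, 1.0, 2.3]
grip_width: 0.121
gripper_force: 59.5
tip surf [ 558.01898055 -248.47183211   66.35726669] [ 617.56717679 -248.1296012   132.03411045] 59.517256021499634
```

View pics/w6.png

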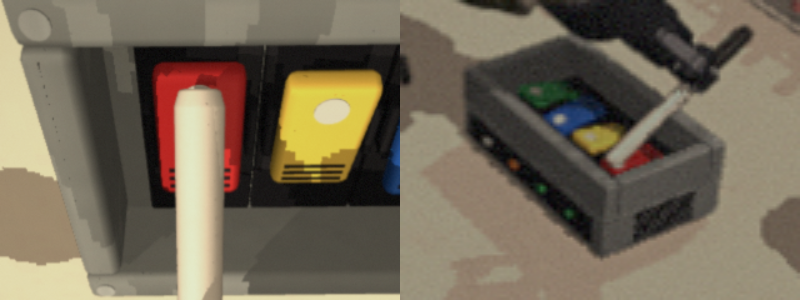

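The tip rests on the dot and the contact force is starting (about 3 N). I'll press further in small steps.

```bash
for i in 1 ; do python3 -m jog '[[0,0.004,0,0.004,0,0,0],[0,0.008,0,0.008,0,0,0],[0,0.012,0,0.012,0,0,0],[0,0.012,0,0.012,0,0,0],[0,0.012,0,0.012,0,0,0]]'; done; python3 -m jog '[[0,0.004,0,0.004,0,0,0],[0,0.008,0,0.008,0,0,0],[0,0.012,0,0.012,0,0,0],[0,0.012,0,0.012,0,0,0],[0,0.012,0,0.012,0,0,0]]'
```

```text
t: 11.12
tcp_pos: [618.0, -247.9, 129.5]
tcp_rot: [3.135, 0.653, 3.136]
wrist_force: [-2.6, 0.1, 2.9]
grip_width: 0.123
gripper_force: 59.5
t: 11.75
tcp_pos: [618.5, -247.9, 127.3]
tcp_rot: [3.135, 0.651, 3.135]
wrist_force: [-1.9, -0.5, 5.2]
grip_width: 0.121
gripper_force: 59.7
```

```bash
python3 -m jog '[[0,0.004,0,0.005,0,0,0],[0,0.008,0,0.01,0,0,0],[0,0.013,0,0.015,0,0,0],[0,0.013,0,0.015,0,0,0],[0,0.013,0,0.015,0,0,0]]'; python3 - <<'E'
from h import *
s=manip.sense(); c=manip.camera_info("wrist"); im,d=manip.snapshot("wrist"); np.savez("pics/w7.npz",d=d)
cv2.imwrite("pics/w7.png",im)
def P(x,y):
    o,r=ray(c,[[x,y]]); return (o+r[0]*np.median(d[y-1:y+2,x-1:x+2])).round(1)
print("tip",P(319,76)); R=Ro.from_euler("xyz",s["tcp_rot"])
print("tool",[R.inv().apply(P(319,y)-s["tcp_pos"]).round(1).tolist() for y in(76,90,150,250)])
H,S,V=[a.astype(int) for a in cv2.split(cv2.cvtColor(im,cv2.COLOR_BGR2HSV))]
h=np.where(H<10,H+180,H); m=np.zeros(H.shape,bool); m[0:200,240:400]=1; m=big(m&(h>170)&(S>120)&(V>60)); p=np.argwhere(m); print(p.min(0),p.max(0))
# rocker surface: depth points in the red mask, z vs x fit
q=p[::7]; o,r=ray(c,q[:,::-1]); X=o+r*d[q[:,0],q[:,1]][:,None]
for a in range(555,606,5):
    k=(X[:,0]>=a)&(X[:,0]<a+5); 
    if k.sum(): print(a+2.5,np.median(X[k,2]).round(1),k.sum())
E
```

```text
t: 12.38
tcp_pos: [619.6, -247.9, 124.9]
tcp_rot: [3.136, 0.65, 3.134]
wrist_force: [0.1, -0.7, 5.6]
grip_width: 0.126
gripper_force: 60.0
tip [ 558.1 -248.    62.7]
tool [[86.5, -0.6, 12.3], [82.8, -0.7, 11.3], [65.7, -0.7, 13.1], [32.9, -0.7, 14.6]]
[ 53 280] [169 356]
557.5 50.7 8
562.5 51.3 203
567.5 53.3 79
572.5 54.7 71
577.5 56.0 65
582.5 57.2 58
587.5 58.3 51
592.5 59.7 50
597.5 60.5 17
607.5 46.5 2
```

The depth profile over the red rocker rises from 51.3 to 60.5 mm along +x, a slope of 0.256. That equals tan 0.25, so the rocker is fully on. I'll lift straight up and level the tool.

```bash
python3 -m jog '[[0,-0.06,0,-0.08,0,0,0],[0,-0.15,0,-0.2,0,0,0],[0,-0.25,0,-0.32,0,0,0],[0,-0.33,0,-0.43,0,0,0],[0,-0.33,0,-0.43,0,0,0]]'; python3 -m jog '[[0,0,0,0,0,0.2,0],[0,0,0,0,0,0.4,0],[0,0,0,0,0,0.6,0],[0,0,0,0,0,0.83,0],[0,0,0,0,0,0.83,0]]';python3 -m jog '[[0,0,0,0,0,0,0],[0,0,0,0,0,0,0],[0,0,0,0,0,0,0],[0,0,0,0,0,0,0],[0,0,0,0,0,0,0]]'; python3 - <<'E'
from h import *
s=manip.sense(); c=manip.camera_info("wrist"); im,d=manip.snapshot("wrist"); np.savez("pics/w8.npz",d=d); cv2.imwrite("pics/w8.png",im)
R=Ro.from_euler("xyz",s["tcp_rot"])
for y in(74,80,90,120,150,200,250,290):
    o,r=ray(c,[[319,y]]); print(y,R.inv().apply(o+r[0]*np.median(d[y-1:y+2,317:322])-s["tcp_pos"]).round(1))
# red + yellow/blue/green rocker slopes
H,S,V=[a.astype(int) for a in cv2.split(cv2.cvtColor(im,cv2.COLOR_BGR2HSV))]; h=np.where(H<10,H+180,H)
vv,uu=np.mgrid[0:480:1,0:640:1]; o,r=ray(c,np.c_[uu.ravel(),vv.ravel()]); X=(o+r*d.reshape(-1,1))
for n,(a,b) in dict(red=(170,190),yellow=(22,35),green=(50,80),blue=(100,125)).items():
    k=((h>=a)&(h<=b)&(S>120)&(V>50)).ravel()&(abs(X[:,0]-580)<17)&(X[:,1]<-130)&(X[:,1]>-266)&(X[:,2]>45)&(X[:,2]<70)
    if k.sum()>30: print(n,k.sum(),X[k].mean(0).round(1),"slope",np.polyfit(X[k,0],X[k,2],1)[0].round(3))
E
```

```text
t: 13.05
tcp_pos: [620.1, -248.2, 233.8]
tcp_rot: [3.136, 0.651, 3.135]
wrist_force: [-0.3, -0.1, -0.9]
grip_width: 0.119
gripper_force: 59.3
t: 13.68
tcp_pos: [620.7, -247.4, 229.2]
tcp_rot: [3.133, -0.006, 3.141]
wrist_force: [0.2, 0.7, -0.6]
grip_width: 0.123
gripper_force: 59.3
t: 14.3
tcp_pos: [619.7, -248.2, 232.6]
tcp_rot: [3.136, -0.003, 3.138]
wrist_force: [0.1, -0.1, -0.5]
grip_width: 0.117
gripper_force: 59.3
74 [87.2 -0.7 16.1]
80 [85.5 -0.7 15.6]
90 [82.8 -0.7 15.3]
120 [74.3 -0.7 15.4]
150 [65.4 -0.7 15.5]
200 [49.5 -0.7 16.1]
250 [32.4 -0.7 16.2]
290 [17.6 -0.7 16.6]
yellow 1486 [ 580.5 -215.    56.6] slope -0.197
green 1529 [ 580.4 -147.7   56.3] slope -0.235
blue 1676 [ 581.  -181.1   56.6] slope 0.176
```

```bash
python3 -m jog '[[0,0,0.15,0,0,0,0],[0,0,0.3,0,0,0,0],[0,0,0.4,0,0,0,0],[0,0,0.4,0,0,0,0],[0,0,0.4,0,0,0,0]]'; python3 - <<'E'
from h import *
c=manip.camera_info("wrist"); im,d=manip.snapshot("wrist"); cv2.imwrite("pics/w9.png",im)
H,S,V=[a.astype(int) for a in cv2.split(cv2.cvtColor(im,cv2.COLOR_BGR2HSV))]; h=np.where(H<10,H+180,H)
vv,uu=np.mgrid[0:480:1,0:640:1]; o,r=ray(c,np.c_[uu.ravel(),vv.ravel()]); X=(o+r*d.reshape(-1,1))
for n,(a,b) in dict(red=(170,190),yellow=(22,35),green=(50,80),blue=(100,125)).items():
    k=((h>=a)&(h<=b)&(S>120)&(V>50)).ravel()&(abs(X[:,0]-580)<16)&(X[:,1]<-130)&(X[:,1]>-266)&(X[:,2]>45)&(X[:,2]<70)
    if k.sum()>30: print(n,k.sum(),X[k].mean(0).round(1),"slope",np.polyfit(X[k,0],X[k,2],1)[0].round(3))
go([474.4,214.1,230],[np.pi,0,3.087])
E
python3 -m jog '[[0,0.1,0.25,0,0,0,0],[0,0.2,0.5,0,0,0,0],[0,0.3,0.75,0,0,0,0],[0,0.36,0.95,0,0,0,0],[0,0.36,0.95,0,0,0,0]]'
```

```text
t: 14.98
tcp_pos: [620.0, -169.0, 232.9]
tcp_rot: [3.136, -0.003, 3.138]
wrist_force: [0.7, 0.2, -0.5]
grip_width: 0.124
gripper_force: 59.3
red 1630 [ 580.9 -247.5   56.6] slope 0.249
yellow 1378 [ 581.  -215.1   56.3] slope -0.198
green 1116 [ 580.7 -144.2   56.3] slope -0.243
blue 704 [ 580.7 -187.3   56.7] slope 0.16
move [0.736 1.913 0.027] [ 0.007 -0.004  0.064]
t: 15.65
tcp_pos: [548.3, 23.5, 234.6]
tcp_rot: [3.136, -0.003, 3.14]
wrist_force: [0.3, -0.6, -0.9]
grip_width: 0.122
gripper_force: 59.3
```

Red reads a slope of 0.249, fully on. The others are unchanged. I'll carry the marker back to the book.

```bash
python3 -m jog '[[0,0.1,0.25,0,0,0,0],[0,0.2,0.5,0,0,0,0.03],[0,0.3,0.75,0,0,0,0.064],[0,0.373,0.955,0,0,0,0.064],[0,0.373,0.955,0,0,0,0.064]]'; python3 -m jog '[[0,0,0,0.15,0,0,0],[0,0,0,0.35,0,0,0],[0,0,0,0.55,0,0,0],[0,0,0,0.75,0,0,0],[0,0,0,0.75,0,0,0]]'; python3 -m jog '[[0,0,0,0,0,0,0],[0,0,0,0,0,0,0],[0,0,0,0,0,0,0],[0,0,0,0,0,0,0],[0,0,0,0,0,0,0]]'; python3 -c "
from h import *
go([474.4,214.1,50],[np.pi,0,3.087])"
```

```text
t: 16.27
tcp_pos: [474.8, 214.3, 235.6]
tcp_rot: [3.136, -0.003, 3.09]
wrist_force: [-0.1, -0.6, -0.6]
grip_width: 0.12
gripper_force: 59.2
t: 16.9
tcp_pos: [473.9, 212.5, 83.5]
tcp_rot: [3.138, -0.009, 3.086]
wrist_force: [0.2, 0.7, -0.4]
grip_width: 0.122
gripper_force: 59.3
t: 17.52
tcp_pos: [474.3, 214.3, 85.8]
tcp_rot: [3.136, -0.003, 3.088]
wrist_force: [0.3, 0.3, 0.2]
grip_width: 0.122
gripper_force: 59.3
move [-0.001 -0.002  0.179] [ 0.007 -0.004  0.001]
```

```bash
python3 -m jog '[[0,0,0,0.05,0,0,0],[0,0,0,0.1,0,0,0],[0,0,0,0.14,0,0,0],[0,0,0,0.17,0,0,0],[0,0,0,0.178,0,0,0]]'; python3 -m jog '[[0,0,0,0.003,0,0,0],[0,0,0,0.006,0,0,0],[0,0,0,0.006,0,0,0],[0,0,0,0.006,0,0,0],[0,0,0,0.006,0,0,0]]'
```

```text
t: 18.15
tcp_pos: [474.0, 214.4, 49.7]
tcp_rot: [3.136, -0.004, 3.088]
wrist_force: [-1.4, -0.0, 3.1]
grip_width: 0.12
gripper_force: 59.7
t: 18.77
tcp_pos: [474.3, 214.5, 49.2]
tcp_rot: [3.136, -0.003, 3.088]
wrist_force: [-2.9, -0.2, 4.5]
grip_width: 0.123
gripper_force: 59.9
```

Contact with the book at 4.5 N. I'll open partly, rise and look.

```bash
python3 -m jog '[[0.15,0,0,0,0,0,0],[0.2,0,0,0,0,0,0],[0.3,0,0,0,0,0,0],[0.45,0,0,0,0,0,0],[0.5,0,0,0,0,0,0]]'; python3 -m jog '[[0.5,0,0,-0.05,0,0,0],[0.5,0,0,-0.2,0,0,0],[0.6,0,0,-0.45,0,0,0],[0.6,0,0,-0.7,0,0,0],[0.6,0,0,-0.85,0,0,0]]'; python3 -m jog '[[0.6,0,0,0,0,0,0],[0.6,0,0,0,0,0,0],[0.6,0,0,0,0,0,0],[0.6,0,0,0,0,0,0],[0.6,0,0,0,0,0,0]]'; python3 - <<'E'
from h import *
im,d=manip.snapshot("wrist"); t,_=manip.snapshot("top")
cv2.imwrite("pics/w10.png",np.hstack([cv2.resize(im,(400,300)),cv2.resize(t[150:345,105:365],(400,300))]))
a=cv2.imread("pics/top0.png"); df=cv2.absdiff(a,t).max(2)>40; n,l,s,_=cv2.connectedComponentsWithStats(df[110:400].astype(np.uint8)); print([x.tolist() for x in s[1:] if x[4]>8])
c=manip.camera_info("wrist")
for y in(95,150,200,240):
    o,r=ray(c,[[326,y]]); print(y,(o+r[0]*np.median(d[y-1:y+2,324:329])).round(1))
E
```

```text
t: 19.4
tcp_pos: [474.2, 214.4, 48.8]
tcp_rot: [3.136, -0.004, 3.088]
wrist_force: [0.8, -0.5, -0.7]
grip_width: 0.498
gripper_force: 0.0
t: 20.02
tcp_pos: [475.0, 213.6, 222.1]
tcp_rot: [3.135, 0.0, 3.088]
wrist_force: [-0.3, -0.6, -0.0]
grip_width: 0.603
gripper_force: 0.0
t: 20.65
tcp_pos: [474.6, 213.5, 218.4]
tcp_rot: [3.136, -0.004, 3.088]
wrist_force: [-0.4, 0.5, -0.0]
grip_width: 0.603
gripper_force: 0.0
[[144, 115, 123, 175, 6530], [8, 116, 130, 166, 9626], [126, 128, 12, 11, 87], [138, 129, 6, 8, 27], [437, 130, 9, 4, 18], [209, 135, 55, 87, 2216], [124, 151, 2, 10, 10], [0, 251, 6, 5, 20]]
95 [393.1 222.7  29.4]
150 [429.9 220.9  30. ]
200 [466.1 219.1  29.6]
240 [497.  217.5  29.9]
```

View pics/w10.png

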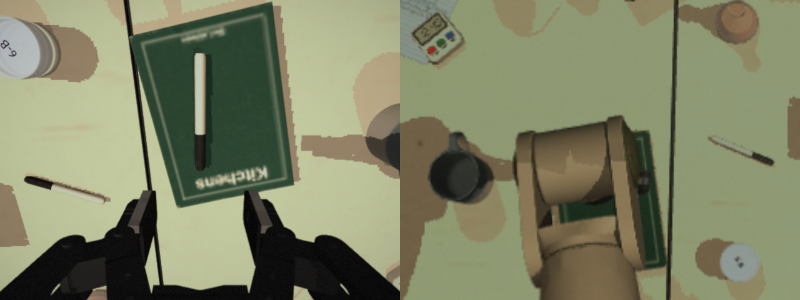

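The wrist view shows the marker lying flat on the book, at (201,110) with a level top at about 30 mm. The gripper is clear, nothing else has moved, and the red rocker is on.

```bash
python3 -c "
from station import manip
print(manip.finish_job())"
```

```text
the job is handed in; nothing more can be done
None
```

The red rocker is fully on, the marker lies flat on the log book again with the gripper clear, the other rockers and bench objects appear undisturbed, and the job was handed in at about 21 s.

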